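# Load a bearing sleeve on the bench fixture and clamp it with the ratchet clamp

## Robot

A 6-joint arm with a two-finger parallel gripper is mounted at the origin on the work surface. World frame = base frame: x ahead of the robot, y to its left, z up, the work surface at z = 0. Lengths are in mm, angles in rad, forces in N, time in s.
With the tool pointing down it reaches from about 325 to 850 mm from the base axis. Payload 4.4 kg.
Tool frame: the origin (TCP) lies at the very end of the fingers, on their centre line; the grasp point (between the pads) lies 19 mm behind it; z points along the fingers, y is the line along which they close (so a half turn about z gives the same grasp; the last joint's range is limited). The gripper opens to 94 mm and grips with 3 to 60 N. Pads are 16 mm wide; open, the fingers measure 119 mm over their backs; the gripper's body (75 mm by 177 mm) begins 78 mm behind the grasp point.
Start: joints at [-1.452, 0.207, 1.542, -0, 1.393, -0.15], TCP at [153.247, -554.204, 205.447] pointing down, gripper open.
Joint ranges: [-2.73, 2.73], [-0.86, 2.22], [0.23, 2.46], [-1.11, 4.25], [0.08, 2.63], [-2.82, 2.82]. Speed limits (rad/s): [2.79, 2.79, 3.14, 3.14, 3.14, 3.14].

## Interface

Orientations are given as a 3x3 rotation matrix whose columns are the frame's x, y, z axes.
In Python, from cell import ctrl, eyes, job gives the robot as it stands.
- The arm moves only by the tool pendant, called after ">>>" in YAML: its name, and indented under it one key for each argument. Schema: {"type":"object","properties":{"plan":{"type":"array","items":{"type":"number"},"minItems":5,"maxItems":50},"grip_force":{"type":"number"},"only":{"type":"string"},"quiet":{"type":"boolean"},"lines":{"type":"string"}},"required":["plan"],"additionalProperties":false}. plan is one flat list of numbers that holds 1 to 10 rows one after another, with no inner brackets; each row has 5 numbers: the finger opening in mm, then dx, dy, dz in fractions of the full range, 1 being 1000 mm, then a turn about the tool's z in shares of 180 degrees (1.0 is 180 degrees); each row is the pose to reach, as a shift and turn from the pose commanded when the call began, along the tool's axes at that moment; what a row does not reach only later rows make up. A row lasts 1/8 s, in which the tool goes at most 62.5 mm and 0.188 rad, less where a joint would pass 70% of its speed; a pose out of reach is approached as far as the arm can. The fingers move at their own pace and stop on an object; grip_force is the grip in N (left out, the last holds). Time passes only in rows, so rows that do not move let the fingers close. The tool returns the time, the measured TCP pose, the force, the opening and the grip force at its end. only (a regular expression) keeps the lines of the reply that match it, lines (a string "A,B") keeps lines A to B, and quiet returns only ok. Input that does not fit is refused with a message, and nothing moves.
- ctrl.get_state(): the state, without advancing time (a new reading comes with each control period).
- eyes.camera(name): name is "scene" or "side" or "wrist"; returns a dict with "color" (384x512x3 uint8, blue, green, red), "depth" (384x512 float32, mm along the optical axis (not along the pixel's ray), 0 where there is no reading), "mtx" (3x3 intrinsics, pixels), "dist" ([k1, k2, p1, p2, k3] as OpenCV has them; the pictures are not rectified), "xyz" and "attitude" of the camera in the world; the wrist camera has in their place "tool_from_camera" (4x4, takes a point from camera to tool coordinates, whose origin is the TCP and whose axes are the flange's). Camera axes: x right, y up, looking along -z (the intrinsics and any distortion apply to the point x, -y, -z); pixel columns grow to the right and rows downward; lengths in mm; the calibration is good to about 2 mm. A picture is of the moment at which its call begins: read the wrist's pose just before it.
- job.sign_off(): hands the job in; it is judged then, once.
The state is a dict: "t": time; "joint_pos": joint angles; "qd": joint speeds; "joint_torque": joint torques, N m; "tcp_pos": TCP position; "tool_rot": TCP orientation; "force": force on the tool from outside, world axes, zero at the start; "wrist_torque": the same for the moment, N m; "opening": finger opening in mm; "grasp_force": force on a finger pad.
Only numpy, scipy, OpenCV 4.12 (cv2) and the standard library are available. Lean on these libraries where they do the work, as an engineer would, in place of code of your own. Each camera call takes 0.05 s, during which the arm holds its last target. There are 200 camera calls.

## Task

Slide the tall steel sleeve over the upright post of the clamping fixture until it sits fully down on the base plate, and let go of it. Then pump the clamp's trigger, stroke after stroke, until the sprung nose of the jaw comes up against the sleeve and is pressed about half way in (5 of its 10 mm), never all the way, since that would crush the thin sleeve; move the jaw only by the trigger and leave the other things on the bench alone. Finish while still holding the trigger pulled, with the clamp gripping the sleeve: do not let go of the trigger at the end.

Things in the scene. Friction and masses are not known exactly. Their poses are not given: they have to be found in the camera images.
- clamp: clamping fixture fixed to the bench; dark steel base plate 90 (x) by 235 (y) by 12 mm. Origin on the bench under the post axis, z up, bar along y: post at y = 0, black head (50 mm wide, 81 mm high) from y = -103 to -161 mm. The push rod slides along +y to the post, 34 mm above the bench. The sleeve's near side, once seated, is at y = -20 mm
- post_foot (a point): on the post axis, on the base plate's upper face (12 mm above the bench): where the sleeve's underside comes to rest
- post_top (a point): centre of the top of the upright steel post: 27 mm diameter, tapering to 20 mm over its last 6 mm, top 62 mm above the bench (50 mm above the plate)
- sleeve: plain steel sleeve (tube) standing upright on the bench: 40 mm outside, 30 mm bore, 45 mm tall, 0.19 kg (varies); the tallest ring on the bench. Origin at the centre of its underside, z along its axis
- handle_top (a point): centre of the top of the head's fixed black upright handle (30 mm wide, 14 mm thick along the bar), behind the trigger at y = -158 mm in the fixture's frame, 136 mm above the bench
- trigger_grip (a point): point on the front (post side) face of the grey trigger where a finger pulls: 50 mm above its pivot along the blade, about 116 mm above the bench at rest. Blade 24 mm wide, 10 mm thick, its top about 138 mm above the bench at rest. Moves with the trigger; clear air in front of it and above
- trigger (a joint): angle in rad: 0 at rest (leaning 0.26 towards the post), grows as its upper part is pulled away from the post to the handle; stop at 0.52 (grip point gone back 26 mm). Pivot along the fixture's x, at y = -125 mm, 68 mm above the bench. A spring of 3 to 5 N at the grip returns it; pulling takes about 8 N with the jaw running free, 12 N with the nose half in
- jaw (a joint): travel of rod and jaw to the post in m, 0 (back) to 0.07. The ratchet feeds it while the trigger is pulled: 22 mm per rad (11 mm per full stroke) once the pawl meets a tooth (8 mm pitch, so repeated full strokes give 8 mm each). It stays put (10 N friction) as the trigger returns. The free nose tip is at fixture y = -72 mm + jaw: the gap to the seated sleeve is about 52 mm - jaw
- nose (a joint): how far the sprung nose is pressed into the jaw, in m: 0 free, 0.010 bottomed. Spring about 1.5 N per mm. Once it touches the sleeve it goes in as fast as the jaw advances
- nose_cap: dark rubber cap of the sprung nose, 20 mm diameter, 6 mm thick, on the front end of the jaw; origin at the centre of its front face, which meets the sleeve's side
- race: plain steel bearing race lying flat, 60 mm outside, 42 mm bore, only 16 mm tall (wider and much shorter than the sleeve); not needed; origin at the centre of its underside
- glue: white glue bottle, 56 mm across, 150 mm tall; not needed; origin at the centre of its underside
- driver: screwdriver lying on the bench; not needed; origin at mid length, on the underside
- tub: open aluminium cup, 70 mm across, 60 mm tall; not needed; origin at the centre of its underside
- offcut: pale wooden offcut, 70 x 110 x 35 mm; not needed; origin at the centre of its underside
- bolt: dark bolt standing on its 22 mm head, 48 mm tall; not needed; origin at the centre of its underside
- spanner: spanner lying on the bench; not needed; origin at mid length, on the underside

How it is judged (in metres and radians):
On the way, in this order (a step that is already met when the one before it is completed fails the run):
1. the sleeve is fully down on the fixture's post, let go, with the nose not yet touching it (z of sleeve in the frame of clamp below 0.015 m and horizontal distance between sleeve and post_foot below 0.004 m and angle between sleeve's own z axis and vertical below 0.08 rad and contact force between each of the fingers, nose_cap and sleeve below 0.2 N), for 0.2 s.
2. the trigger, pulled by the fingers, has brought the nose against the sleeve (z of sleeve in the frame of clamp below 0.015 m and horizontal distance between sleeve and post_foot below 0.004 m and angle between sleeve's own z axis and vertical below 0.08 rad and contact force between nose_cap and sleeve above 1 N and contact force between the fingers and trigger above 1 N), for 0.1 s.
At the end, for the whole second after the job is handed in: sleeve on the post: underside within 3 mm of the plate, 4 mm of the axis, 0.08 rad of upright, fingers off it; nose in 2.5 to 7.5 mm and pressing the sleeve with over 2 N; fingers still on the trigger with over 1 N, trigger over 0.03 rad from rest (z of sleeve in the frame of clamp below 0.015 m and horizontal distance between sleeve and post_foot below 0.004 m and angle between sleeve's own z axis and vertical below 0.08 rad and contact force between the fingers and sleeve below 0.2 N and value of joint nose between 0.0025 and 0.0075 m and contact force between nose_cap and sleeve above 2 N and contact force between the fingers and trigger above 1 N and value of joint trigger above 0.03 rad and linear speed of sleeve below 0.02 m/s); the arm keeps its last pose, push and grip.
It fails at once if the nose is pressed in (almost) all the way: the sleeve is crushed (value of joint nose above 0.0092 m).
It fails at once if the jaw is pushed by the robot instead of by the trigger (contact force between any of the arm, the fingers and jaw above 3 N).
It fails at once if another thing on the bench is moved by over 30 mm (distance of any of race, glue, driver, tub, offcut, bolt, spanner from where it was at the start of the episode above 0.03 m).
It also fails if it takes over 72 s, if anything falls off the work surface, if the arm or the gripper's body presses on something with over 40 N, if the wrist force passes 120 N, or if a joint passes its speed limit or range.

## Working session

There is one attempt and no reset: what is moved stays moved. The work goes in short steps, Python scripts to look and compute and a tool call to move; the robot and the scene stay as the last step left them, time stands still between calls to the robot, and variables do not carry over. Pictures are saved under pics/ and viewed, at most 10 in all, crops included, and the job is handed in when it is done.

```bash
mkdir -p pics; ls
```

Create h.py:
```python
import numpy as np, cv2
from cell import ctrl, eyes, job
def cam(n):
    s=ctrl.get_state(); c=eyes.camera(n)
    if n=="wrist":
        T=np.array(c["tool_from_camera"]); R=np.array(s["tool_rot"]); p=np.array(s["tcp_pos"])
        c["R"]=R@T[:3,:3]; c["p"]=R@T[:3,3]+p
    else:
        c["R"]=np.array(c["attitude"]); c["p"]=np.array(c["xyz"])
    return c
def rays(c,uv):
    u=cv2.undistortPoints(np.array(uv,float).reshape(-1,1,2),np.array(c["mtx"]),np.array(c["dist"])).reshape(-1,2)
    return np.c_[u[:,0],-u[:,1],-np.ones(len(u))]@c["R"].T
def plane(c,uv,z):
    d=rays(c,uv); return c["p"]+d*((z-c["p"][2])/d[:,2])[:,None]
def cloud(c):
    h,w=c["depth"].shape; v,u=np.mgrid[:h,:w]; uv=np.c_[u.ravel(),v.ravel()]
    d=rays(c,uv); return (c["p"]+d*c["depth"].ravel()[:,None]).reshape(h,w,3)
def proj(c,P):
    q=(np.atleast_2d(P)-c["p"])@c["R"]; q=q*[1,-1,-1]
    return cv2.projectPoints(q,np.zeros(3),np.zeros(3),np.array(c["mtx"]),np.array(c["dist"]))[0].reshape(-1,2)
```

Run:
```python
from h import *
ims=[]
for n in ("scene","side","wrist"):
    c=cam(n); print(n,np.round(c["p"]),np.round(c["R"],2).tolist(),(c["depth"]>0).mean()); cv2.imwrite(f"pics/{n}0.png",c["color"]); ims.append(c["color"])
print(ctrl.get_state())
```

```text
pics
scene [1018.  722.  634.] [[-0.87, -0.25, 0.42], [0.49, -0.48, 0.73], [0.02, 0.84, 0.54]] 0.9946441650390625
side [ 302. -806.  567.] [[0.93, 0.16, -0.33], [-0.37, 0.44, -0.82], [0.01, 0.88, 0.47]] 0.9960784912109375
wrist [ 233. -532.  383.] [[0.27, 0.92, 0.27], [-0.96, 0.26, 0.07], [-0.0, -0.28, 0.96]] 0.9958750406901041
{'t': 0.15, 'joint_pos': array([-1.45153179e+00,  2.07270448e-01,  1.54259626e+00, -8.66319366e-06,
        1.39348687e+00, -1.50506320e-01]), 'qd': array([ 0.0018701 , -0.00275415, -0.00363299, -0.00228415,  0.00011072,
        0.00097059]), 'joint_torque': array([-1.50707342e-04, -3.71315467e+01, -2.81813389e+01,  6.97820750e-02,
        3.27554089e-02, -1.01688229e-04]), 'tcp_pos': array([ 153.15262528, -553.59301824,  204.54531914]), 'tool_rot': array([[ 9.63831608e-01,  2.66511882e-01, -2.17985347e-04],
       [ 2.66511849e-01, -9.63830058e-01,  1.74740289e-03],
       [ 2.55602803e-04, -1.74229781e-03, -9.99998450e-01]]), 'force': array([-0.16239864,  0.15095206, -0.2386883 ]), 'wrist_torque': array([-0.01006955, -0.00301024, -0.03298578]), 'grasp_force': 0.0, 'opening': 94.1732842767748}
```

View pics/scene0.png

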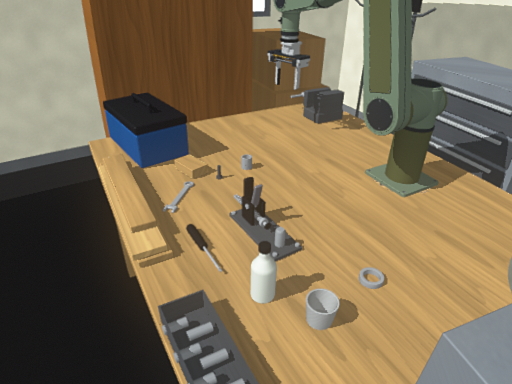

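View pics/side0.png

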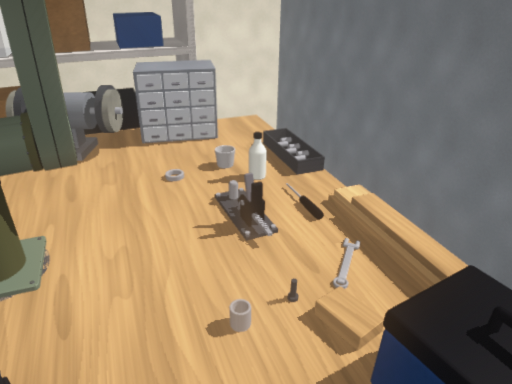

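The scene view shows the sleeve at about (247,161), the post at (281,237) and the handle and trigger at (250–258,190). In the side view the sleeve is at (240,315), the post at (234,187) and the handle at (257,190). Next I measure all of these.

Run:
```python
from h import *
out=[]
for n,rois in (("scene",{"sleeve":(235,262,148,175),"post":(272,290,222,252),"fix":(225,305,170,262)}),("side",{"sleeve":(225,256,296,334),"post":(226,242,176,202),"fix":(212,280,168,240)})):
    c=cam(n); P=cloud(c)
    for k,(a,b,e,f) in rois.items():
        Q=P[e:f,a:b].reshape(-1,3); 
        if k=="sleeve":
            q=Q[Q[:,2]>8]; t=Q[(Q[:,2]>38)&(Q[:,2]<55)]
            print(n,k,"zmax",np.percentile(q[:,2],98),"bbox",q.min(0).round(),q.max(0).round(),"top",cv2.minEnclosingCircle(t[:,:2].astype(np.float32)),len(t))
        elif k=="post":
            t=Q[(Q[:,2]>52)&(Q[:,2]<75)]; print(n,k,t.min(0).round(),t.max(0).round(),t.mean(0).round(1),len(t))
        else:
            for lo,hi in((6,20),(70,90),(90,120),(120,132),(132,150)):
                t=Q[(Q[:,2]>lo)&(Q[:,2]<hi)]; 
                if len(t)>4: print(n,lo,len(t),t.mean(0).round(1),cv2.minAreaRect(t[:,:2].astype(np.float32)))
    cv2.imwrite(f"pics/{n}crop.png",cv2.resize(c["color"][rois["fix"][2]:rois["fix"][3],rois["fix"][0]:rois["fix"][1]],None,fx=4,fy=4,interpolation=cv2.INTER_CUBIC))
a,b=cv2.imread("pics/scenecrop.png"),cv2.imread("pics/sidecrop.png")
H=max(a.shape[0],b.shape[0]);p=lambda i:cv2.copyMakeBorder(i,0,H-i.shape[0],0,0,0)
cv2.imwrite("pics/both.png",np.hstack([p(a),p(b)]))
```

```text
scene sleeve zmax 634.2216487600783 bbox [ 448. -345.    9.] [1018.  722.  634.] top ((464.0439453125, -324.01446533203125), 21.394529342651367) 44
scene post [584. 103.  52.] [609. 126.  63.] [599.  116.   58.8] 70
scene 6 1142 [608.1  62.1  11.4] ((601.7230834960938, 35.97406005859375), (92.7049560546875, 237.5935516357422), 2.943850040435791)
scene 70 190 [610.8 -17.6  78.6] ((604.001708984375, -16.342994689941406), (58.3028450012207, 52.631534576416016), 86.6933822631836)
scene 90 223 [644.8  63.2 107.6] ((659.1559448242188, 101.17469787597656), (318.58795166015625, 44.87715148925781), 66.58158874511719)
scene 120 116 [657.1  94.6 125.5] ((653.5582275390625, 103.35627746582031), (317.3485412597656, 44.88316345214844), 68.5578384399414)
scene 132 173 [689.5 169.5 142.1] ((655.8360595703125, 101.89479064941406), (322.3312072753906, 41.8825569152832), 68.08914184570312)
side sleeve zmax 47.05003619236582 bbox [ 302. -806.    8.] [ 482. -307.  567.] top ((462.6308898925781, -325.75750732421875), 20.217445373535156) 215
side post [575. -13.  52.] [606. 122.  74.] [591.2  95.6  60.9] 65
side 6 1049 [592.   24.5  13. ] ((613.701904296875, 83.09820556640625), (351.63323974609375, 163.07373046875), 73.04110717773438)
side 70 211 [595.  -33.6  79. ] ((592.5540161132812, -31.155590057373047), (40.852149963378906, 67.93255615234375), 45.33551025390625)
side 90 190 [599.9 -32.9 105.8] ((601.8814086914062, -25.408536911010742), (28.17601776123047, 58.10191345214844), 4.12114953994751)
side 120 100 [601.6 -30.2 126.2] ((604.571533203125, -25.339370727539062), (30.270915985107422, 57.283939361572266), 0.3006145656108856)
side 132 69 [602.  -24.7 135.5] ((603.4149169921875, -22.618751525878906), (26.375295639038086, 61.54940414428711), 0.7415571808815002)
```

View pics/both.png

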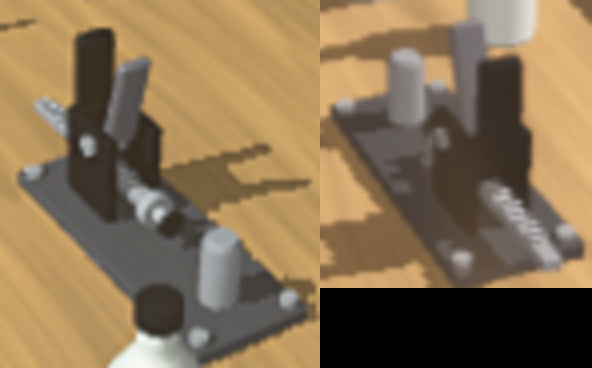

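The post is at about (597,113), the sleeve axis at (463,-325), and the bar is turned about 2.9° from world y. I move over the sleeve and turn so the fingers close along the fixture's x.

The manual's scale: shifts go in shares of 1000 mm and turns go in shares of 180 degrees. Converting my numbers, 360 mm / 1000 = 0.36, 180 mm / 1000 = 0.18, -0.27 rad / 3.1416 = -0.0859.

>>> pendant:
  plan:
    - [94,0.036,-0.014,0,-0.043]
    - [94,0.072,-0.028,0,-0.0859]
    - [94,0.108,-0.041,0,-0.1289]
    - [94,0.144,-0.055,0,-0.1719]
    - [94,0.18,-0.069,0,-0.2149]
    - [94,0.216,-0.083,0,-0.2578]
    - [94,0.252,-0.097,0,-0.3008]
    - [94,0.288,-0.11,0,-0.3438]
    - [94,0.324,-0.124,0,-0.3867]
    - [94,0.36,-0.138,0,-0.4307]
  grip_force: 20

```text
refused: plan[0]: [94, 0.036, -0.014, 0, -0.043] is not of type 'number' (schema: type "number"). Nothing was moved.
```

The error is about the shape of the input: one flat list, 5 numbers to a row, no inner brackets. Fixing that and sending the same move.

>>> pendant:
  plan: [94,0.036,-0.014,0,-0.043,94,0.072,-0.028,0,-0.0859,94,0.108,-0.041,0,-0.1289,94,0.144,-0.055,0,-0.1719,94,0.18,-0.069,0,-0.2149,94,0.216,-0.083,0,-0.2578,94,0.252,-0.097,0,-0.3008,94,0.288,-0.11,0,-0.3438,94,0.324,-0.124,0,-0.3867,94,0.36,-0.138,0,-0.4307]
  grip_force: 20

```text
t: 1.5
tcp_pos: [464.3, -324.3, 205.3]
tool_rot: [[-0.057, 0.998, -0.0], [0.998, 0.057, 0.0], [0.0, -0.0, -1.0]]
force: [-0.3, 0.0, 0.0]
opening: 94.2
grasp_force: 0.0
```

>>> pendant:
  plan: [94,0,0,0,0,94,0,0,0,0]

```text
t: 1.75
tcp_pos: [463.0, -325.5, 205.2]
tool_rot: [[-0.051, 0.999, -0.001], [0.999, 0.051, -0.0], [-0.0, -0.001, -1.0]]
force: [-0.5, 0.2, 1.3]
opening: 94.4
grasp_force: 0.0
```

Run:
```python
from h import *
c=cam("wrist"); cv2.imwrite("pics/w1.png",c["color"]); P=cloud(c)
print(ctrl.get_state()["tcp_pos"])
m=((P[...,2]>36)&(P[...,2]<60)).astype(np.uint8)
n,l,s,ce=cv2.connectedComponentsWithStats(m)
for i in range(1,n):
    if s[i,4]>150:
        q=P[l==i]; print(s[i],q.mean(0).round(1),cv2.minEnclosingCircle(q[:,:2].astype(np.float32)))
```

```text
[ 462.69405414 -325.76653241  205.28523437]
[233 159  34  34 456] [ 463.4 -324.4   43.5] ((463.24163818359375, -324.95025634765625), 19.94987678527832)
[347 340   7  35 190] [ 624.2 -585.7   47.8] ((623.91357421875, -587.7412109375), 42.611568450927734)
```

View pics/w1.png

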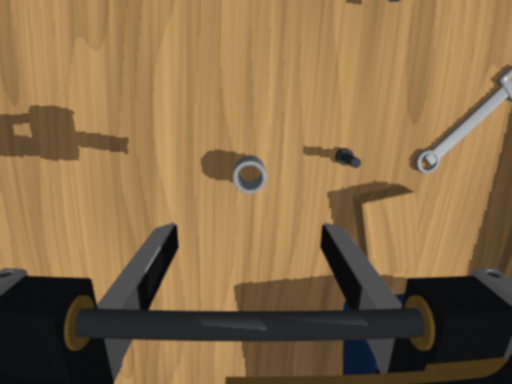

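The wrist view shows the sleeve's ring at (250,175), measured at (463.3,-324.9) with its top at about 44 mm. The bolt at (347,157) is well clear, so I go down and grip.

Converted, 185 mm / 1000 = 0.185, 170 mm / 1000 = 0.17.

>>> pendant:
  plan: [94,0.0005,0.0003,0.045,0,94,0.0005,0.0003,0.09,0,94,0.0005,0.0003,0.135,0,94,0.0005,0.0003,0.17,0,94,0.0005,0.0003,0.185,0,94,0.0005,0.0003,0.185,0,60,0.0005,0.0003,0.185,0,38,0.0005,0.0003,0.185,0,38,0.0005,0.0003,0.185,0,38,0.0005,0.0003,0.185,0]
  grip_force: 20

```text
t: 3.05
tcp_pos: [464.0, -324.9, 21.0]
tool_rot: [[-0.052, 0.999, 0.001], [0.999, 0.052, -0.001], [-0.001, 0.001, -1.0]]
force: [0.1, -0.3, -0.6]
opening: 57.3
grasp_force: 0.0
```

>>> pendant:
  plan: [30,0,0,0,0,30,0,0,0,0]

```text
t: 3.3
tcp_pos: [463.6, -324.7, 20.5]
tool_rot: [[-0.052, 0.999, -0.0], [0.999, 0.052, 0.0], [0.0, -0.0, -1.0]]
force: [-0.4, -0.4, 0.5]
opening: 40.3
grasp_force: 20.0
```

Converted, 368 mm / 1000 = 0.368, -160 mm / 1000 = -0.16.

>>> pendant:
  plan: [30,0,0,-0.05,0,30,0.02,0.008,-0.1,0,30,0.063,0.026,-0.13,0,30,0.106,0.044,-0.15,0,30,0.15,0.062,-0.16,0,30,0.195,0.081,-0.16,0,30,0.24,0.1,-0.16,0,30,0.285,0.118,-0.16,0,30,0.33,0.137,-0.16,0,30,0.368,0.153,-0.16,0]

```text
t: 4.55
tcp_pos: [597.2, 52.6, 179.7]
tool_rot: [[-0.053, 0.999, -0.001], [0.999, 0.053, 0.0], [0.0, -0.001, -1.0]]
force: [0.1, 0.1, -0.9]
opening: 39.8
grasp_force: 20.0
```

>>> pendant:
  plan: [30,0,0,0,0,30,0,0,0,0,30,0,0,0,0]

```text
t: 4.92
tcp_pos: [596.9, 49.5, 180.2]
tool_rot: [[-0.05, 0.999, -0.001], [0.999, 0.05, -0.0], [-0.0, -0.001, -1.0]]
force: [0.5, 0.2, -1.7]
opening: 40.2
grasp_force: 20.0
```

Run:
```python
from h import *
c=cam("wrist"); cv2.imwrite("pics/w2.png",c["color"]); P=cloud(c)
print(ctrl.get_state()["tcp_pos"])
m=((P[...,2]>57)&(P[...,2]<70)).astype(np.uint8)
n,l,s,ce=cv2.connectedComponentsWithStats(m)
for i in range(1,n):
    if s[i,4]>100:
        q=P[l==i]; print(s[i],ce[i],q.mean(0).round(1),cv2.minEnclosingCircle(q[:,:2].astype(np.float32)))
```

```text
[597.01848722  49.45073461 180.28793162]
[359   0  44  32 290] [372.59655172  18.45172414] [701.  215.   63.9] ((709.5777587890625, 220.77508544921875), 23.602705001831055)
[238 112  26  27 504] [250.55753968 125.35119048] [595.  111.8  60.9] ((595.49853515625, 111.488525390625), 13.109204292297363)
[429 335  25  47 410] [441.25365854 358.72439024] [ 869.4 -179.9   59.2] ((867.012939453125, -179.63980102539062), 42.69215774536133)
```

View pics/w2.png

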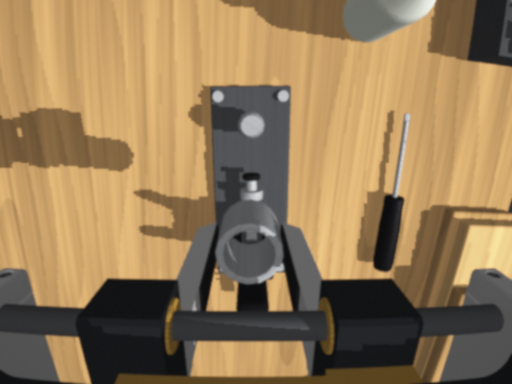

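The wrist view shows the post top at (251,125), measured at (595.4,111.7) with its top at 61–62 mm. The held sleeve is upright at (250,245). I refine the post from its pixel contour and check where the sleeve sits in the hand.

Run:
```python
from h import *
for k in range(2):
    c=cam("wrist"); g=cv2.cvtColor(c["color"],cv2.COLOR_BGR2GRAY); P=cloud(c); s=ctrl.get_state()
    r=np.zeros_like(g); r[105:145,232:272]=1
    m=((g>150)&(r>0)).astype(np.uint8)
    k=cv2.findContours(m,cv2.RETR_EXTERNAL,cv2.CHAIN_APPROX_NONE)[0]; k=max(k,key=cv2.contourArea)
    e=cv2.fitEllipse(k); print(e, plane(c,[e[0]],62), np.median(P[118:132,244:258,2]))
    # sleeve rim in hand
    T=(P-s["tcp_pos"])@s["tool_rot"]; 
    w=T[200:290,205:295].reshape(-1,3); print("sleeve z range",np.percentile(w[:,2],[2,20,50]))
    t=w[(w[:,2]>-27)&(w[:,2]<-22)]; print(len(t),t[:,:2].min(0),t[:,:2].max(0))
    # head + nose
    for lo,hi in((20,50),):
        q=P[165:200,238:266].reshape(-1,3); q=q[(q[:,2]>lo)&(q[:,2]<hi)]; print("nose",q[:,1].max(),q[:,0].mean())
```

```text
((251.85256958007812, 125.04756927490234), (20.170793533325195, 21.884052276611328), 76.27056884765625) [[596.37611671 112.16820633  62.        ]] 61.685867553754036
sleeve z range [-54.45278143 -23.95637953  -7.37895801]
1616 [-20.92995477 -25.24318971] [19.46424401 25.39916632]
nose 58.02852556494234 599.5454633399996
((251.6705322265625, 125.0569839477539), (20.18239402770996, 21.68427848815918), 79.81887817382812) [[596.3415085  112.20891979  62.        ]] 61.7684529700301
sleeve z range [-54.79383691 -24.03658176  -7.55792281]
1631 [-20.60434627 -25.21394994] [19.31769262 25.39376565]
nose 58.20904447849425 599.5585971371747
```

Post at (596.4,112.3). The sleeve sits about -0.4 mm along tool x in the hand. I move over the post and start down.

Converted, 88 mm / 1000 = 0.088, 2.7 mm / 1000 = 0.0027.

>>> pendant:
  plan: [30,0.032,0.0014,0,0,30,0.063,0.0027,0,0,30,0.063,0.0027,0.04,0,30,0.063,0.0027,0.08,0,30,0.063,0.0027,0.088,0,30,0.063,0.0027,0.088,0]

```text
t: 5.82
tcp_pos: [597.0, 113.3, 92.7]
tool_rot: [[-0.051, 0.999, -0.0], [0.999, 0.051, 0.0], [0.0, -0.0, -1.0]]
force: [-0.4, 0.4, -0.9]
opening: 40.1
grasp_force: 20.0
```

>>> pendant:
  plan: [30,0,0,0.005,0,30,0,0,0.01,0,30,0,0,0.015,0,30,0,0,0.02,0,30,0,0,0.02,0]

```text
t: 6.45
tcp_pos: [596.3, 113.8, 71.7]
tool_rot: [[-0.052, 0.999, -0.001], [0.999, 0.052, 0.0], [0.0, -0.001, -1.0]]
force: [-0.8, -0.2, -0.4]
opening: 39.9
grasp_force: 20.0
```

Converted, 39.5 mm / 1000 = 0.0395, 39 mm / 1000 = 0.039.

>>> pendant:
  plan: [30,0,0,0.01,0,30,0,0,0.02,0,30,0,0,0.03,0,30,0,0,0.036,0,30,0,0,0.039,0,30,0,0,0.0395,0,30,0,0,0.0395,0]

```text
t: 7.32
tcp_pos: [596.5, 113.7, 32.8]
tool_rot: [[-0.052, 0.999, -0.001], [0.999, 0.052, -0.0], [-0.0, -0.001, -1.0]]
force: [-2.1, -1.0, -2.5]
opening: 40.1
grasp_force: 20.0
```

Converted, -147 mm / 1000 = -0.147, -110 mm / 1000 = -0.11.

>>> pendant:
  plan: [60,0,0,0,0,60,0,0,0,0,60,0,0,0,0,60,0,0,0,0,60,0,0,-0.02,0,60,0,0,-0.06,0,60,-0.02,0,-0.11,0,60,-0.063,0,-0.147,0,60,-0.063,0,-0.147,0,60,-0.063,0,-0.147,0]

```text
t: 8.57
tcp_pos: [599.7, 51.2, 180.2]
tool_rot: [[-0.052, 0.999, -0.0], [0.999, 0.052, 0.001], [0.001, 0.0, -1.0]]
force: [0.1, 0.0, -0.5]
opening: 59.9
grasp_force: 0.0
```

Run:
```python
from h import *
c=cam("wrist"); cv2.imwrite("pics/w3.png",c["color"]); P=cloud(c)
print(ctrl.get_state()["tcp_pos"])
m=((P[...,2]>52)&(P[...,2]<59)).astype(np.uint8)
n,l,s,ce=cv2.connectedComponentsWithStats(m)
for i in range(1,n):
    if s[i,4]>100:
        q=P[l==i]; print(s[i],ce[i],q.mean(0).round(1),cv2.minEnclosingCircle(q[:,:2].astype(np.float32)))
for lo,hi in((95,110),(110,125),(125,134),(134,145)):
    q=P[(P[...,2]>lo)&(P[...,2]<hi)&(abs(P[...,0]-602)<20)&(P[...,1]<20)&(P[...,1]>-70)]
    if len(q): print(lo,len(q),q.min(0),q.max(0))
```

```text
[599.00965792  51.6231483  179.01315228]
[355   0  32  35 148] [365.10810811  21.77702703] [700.1 215.8  55.5] ((704.5955200195312, 220.51727294921875), 21.19234275817871)
[230 106  39  40 679] [248.59351988 125.50810015] [595.9 113.   56.7] ((596.85400390625, 112.47177124023438), 19.929805755615234)
[451 292  15  14 101] [456.81188119 297.99009901] [867.5 -81.1  55.8] ((871.5750732421875, -83.61891174316406), 11.947872161865234)
95 326 [589.64046585 -45.53981155  95.01644901] [618.680979     3.98809795 109.97656751]
110 381 [589.82226576 -44.716358   110.05994857] [618.90691746   7.89905342 124.97226795]
125 358 [589.66347445 -46.54956562 125.09014922] [618.21882431  10.37581267 133.99555678]
134 319 [590.01509465 -43.79247836 134.04531692] [616.97900225  10.0895962  138.85080325]
```

View pics/w3.png

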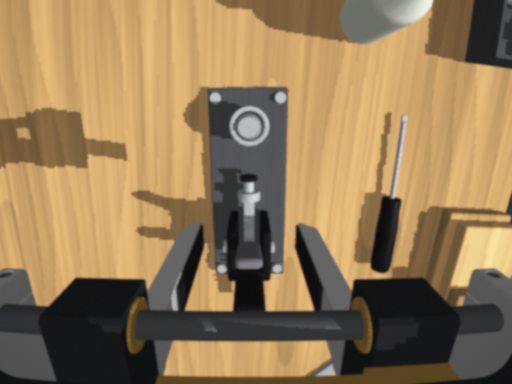

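The sleeve is seated: its top is at 57 mm, centred at (596.8,112.5), pixel (249,126). The nose cap at (249,177) is well short of it. I now close the fingers and lower them in front of the trigger.

Converted, 72 mm / 1000 = 0.072, 35 mm / 1000 = 0.035.

>>> pendant:
  plan: [0,-0.008,0.0003,0,0,0,-0.0165,0.0005,0,0,0,-0.0165,0.0005,0,0,0,-0.0165,0.0005,0,0,0,-0.0165,0.0005,0,0,0,-0.0165,0.0005,0.035,0,0,-0.0165,0.0005,0.072,0,0,-0.0165,0.0005,0.072,0,0,-0.0165,0.0005,0.072,0]
  grip_force: 20

```text
t: 9.75
tcp_pos: [602.4, 34.5, 109.2]
tool_rot: [[-0.052, 0.999, 0.002], [0.999, 0.052, -0.0], [-0.0, 0.002, -1.0]]
force: [0.7, 0.4, 0.9]
opening: 0.6
grasp_force: 0.0
```

Add to h.py:
```python
def look(name=None):
    c=cam("wrist"); P=cloud(c)
    if name: cv2.imwrite(name,c["color"])
    # fixture coords
    o=np.array([596.6,112.4,0]); ey=np.array([-.0515,.9987,0]); ex=np.array([.9987,.0515,0])
    F=np.stack([(P-o)@ex,(P-o)@ey,P[...,2]],-1)
    return c,F
```

Run:
```python
from h import *
c,F=look("pics/w4.png"); s=ctrl.get_state(); print(s["tcp_pos"],s["force"],s["opening"])
for lo,hi in((30,38),(38,46)):
    q=F[(abs(F[...,0])<12)&(F[...,1]<-22)&(F[...,1]>-100)&(F[...,2]>lo)&(F[...,2]<hi)]
    print(lo,len(q),np.percentile(q[:,1],[0,2,50,90,98,100]).round(1))
q=F[(abs(F[...,0])<4)&(F[...,1]<-15)&(F[...,1]>-105)&(F[...,2]<70)]
h=[ (y,np.round(np.median(q[abs(q[:,1]-y)<1.5][:,2]),1)) for y in range(-100,-15,3) if (abs(q[:,1]-y)<1.5).any()]
print(h)
```

```text
[602.98931538  34.37708633 109.99266317] [-0.21828361  0.71996817 -0.24066091] 0.15278640404693272
30 251 [-99.9 -98.7 -72.9 -54.9 -54.7 -54.5]
38 635 [-99.3 -96.8 -73.1 -56.6 -54.9 -54.6]
[(-100, np.float64(37.4)), (-97, np.float64(38.0)), (-94, np.float64(38.1)), (-91, np.float64(38.0)), (-88, np.float64(38.1)), (-85, np.float64(38.3)), (-82, np.float64(45.9)), (-79, np.float64(46.2)), (-76, np.float64(45.9)), (-73, np.float64(44.1)), (-70, np.float64(39.1)), (-67, np.float64(39.0)), (-64, np.float64(39.2)), (-61, np.float64(40.9)), (-58, np.float64(42.4)), (-55, np.float64(32.1)), (-52, np.float64(11.5)), (-49, np.float64(11.6)), (-46, np.float64(11.5)), (-43, np.float64(11.8)), (-40, np.float64(11.7)), (-37, np.float64(11.8)), (-34, np.float64(11.4)), (-31, np.float64(11.9)), (-28, np.float64(11.7)), (-25, np.float64(11.9)), (-19, np.float64(56.6)), (-16, np.float64(56.6))]
```

View pics/w4.png

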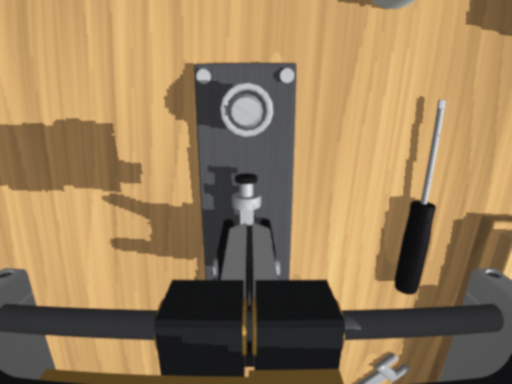

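The view shows the nose tip at (246,178), fixture y = -54.6, so the jaw starts near 17 mm with a gap of about 34.6 mm. The collar front is at y = -72.5, 18 mm behind the free tip. Nose compression can be read from that spacing. First stroke:

Add to h.py:
```python
def report(name=None):
    c,F=look(name); s=ctrl.get_state()
    a=F[(abs(F[...,0])<8)&(F[...,1]<-15)&(F[...,1]>-100)&(F[...,2]>28)&(F[...,2]<50)]
    tip=np.percentile(a[(a[:,2]<43.5)&(a[:,1]<-20.)][:,1],98)
    b=a[(abs(a[:,0])<4)&(a[:,2]>44.5)&(a[:,1]<-30)]
    print("t",round(s["t"],2),"tip",tip.round(2),"collar front/back",np.percentile(b[:,1],[2,50,98]).round(2),len(b),"tcp",s["tcp_pos"].round(1),"F",s["force"].round(1))
```

```bash
python3 -c "from h import *; report()"
```

```text
t 9.85 tip -54.78 collar front/back [-82.   -77.24 -72.73] 101 tcp [603.2  34.3 110.3] F [-0.3  1.2 -0.5]
```

>>> pendant:
  plan: [0,-0.008,0,0,0,0,-0.016,0,0,0,0,-0.022,0,0,0,0,-0.028,0,0,0,0,-0.028,0,0,0]

```text
t: 10.48
tcp_pos: [604.0, 7.6, 109.6]
tool_rot: [[-0.051, 0.999, 0.003], [0.999, 0.051, 0.003], [0.003, 0.003, -1.0]]
force: [-0.2, 5.6, 5.2]
opening: 0.4
grasp_force: 2.9
```

```bash
python3 -c "from h import *; report()"
```

```text
t 10.53 tip -52.95 collar front/back [-80.08 -75.01 -70.18] 117 tcp [604.    7.8 109.6] F [0.1 5.9 5.2]
```

>>> pendant:
  plan: [0,-0.005,0,0,0,0,-0.01,0,0,0,0,-0.01,0,0,0]

```text
t: 10.9
tcp_pos: [604.5, -0.9, 109.8]
tool_rot: [[-0.051, 0.999, 0.003], [0.999, 0.051, 0.006], [0.006, 0.003, -1.0]]
force: [-0.9, 9.0, 6.3]
opening: 0.4
grasp_force: 4.5
```

```bash
python3 -c "from h import *; report()"
```

```text
t 10.95 tip -49.82 collar front/back [-76.72 -71.62 -53.13] 124 tcp [604.5  -0.8 109.8] F [-0.2  8.2  6.3]
```

Converted, -11 mm / 1000 = -0.011, -8 mm / 1000 = -0.008.

>>> pendant:
  plan: [0,-0.004,0,0,0,0,-0.008,0,0,0,0,-0.011,0,0,0,0,-0.011,0,0,0]

```text
t: 11.45
tcp_pos: [605.0, -10.0, 109.5]
tool_rot: [[-0.052, 0.999, 0.003], [0.999, 0.052, 0.009], [0.009, 0.003, -1.0]]
force: [0.5, 12.9, 4.0]
opening: 0.7
grasp_force: 6.6
```

```bash
python3 -c "from h import *; report()"
```

```text
t 11.5 tip -45.61 collar front/back [-72.46 -67.62 -49.  ] 124 tcp [605.  -10.  109.4] F [-0.8 10.8  5.6]
```

>>> pendant:
  plan: [0,-0.003,0,0,0,0,-0.003,0,0,0]

```text
t: 11.75
tcp_pos: [605.0, -10.3, 109.5]
tool_rot: [[-0.052, 0.999, 0.002], [0.999, 0.052, 0.014], [0.013, 0.003, -1.0]]
force: [-0.1, 18.3, 6.2]
opening: 0.4
grasp_force: 9.5
```

```bash
python3 -c "from h import *; report('pics/w5.png')"
```

```text
t 11.8 tip -45.67 collar front/back [-72.53 -67.66 -63.49] 120 tcp [605.  -10.3 109.5] F [-0.5 17.3  6.3]
```

Converted, 37 mm / 1000 = 0.037, 28 mm / 1000 = 0.028.

>>> pendant:
  plan: [0,0.018,0,0,0,0,0.037,0,0,0,0,0.037,0,0,0,0,0.028,0,0,0,0,0.02,0,0,0,0,0.012,0,0,0,0,0.005,0,0,0,0,0.001,0,0,0,0,0.001,0,0,0]

```text
t: 12.92
tcp_pos: [604.1, -10.2, 108.6]
tool_rot: [[-0.05, 0.999, 0.0], [0.999, 0.05, 0.014], [0.014, 0.001, -1.0]]
force: [-0.0, 19.4, 5.6]
opening: 0.5
grasp_force: 10.1
```

```bash
python3 -c "from h import *; report()"
```

```text
t 12.97 tip -38.16 collar front/back [-64.98 -60.16 -55.42] 130 tcp [604.1 -10.2 108.7] F [-0.3 18.9  6.4]
```

>>> pendant:
  plan: [0,0.018,0,0,0,0,0.036,0,0,0,0,0.036,0,0,0,0,0.028,0,0,0,0,0.02,0,0,0,0,0.012,0,0,0,0,0.005,0,0,0,0,0,0,0,0,0,0,0,0,0]

```text
t: 14.1
tcp_pos: [604.3, -10.2, 108.8]
tool_rot: [[-0.05, 0.999, 0.001], [0.999, 0.05, 0.014], [0.014, 0.001, -1.0]]
force: [0.1, 20.0, 5.7]
opening: 0.5
grasp_force: 10.2
```

```bash
python3 -c "from h import *; report('pics/w6.png')"
```

```text
t 14.15 tip -29.99 collar front/back [-57.1  -52.39 -47.7 ] 130 tcp [604.3 -10.2 108.8] F [ 0.1 19.5  5.7]
```

Converted, 36 mm / 1000 = 0.036, 28 mm / 1000 = 0.028.

>>> pendant:
  plan: [0,0.018,0,0,0,0,0.036,0,0,0,0,0.036,0,0,0,0,0.028,0,0,0,0,0.02,0,0,0,0,0.012,0,0,0,0,0.005,0,0,0,0,0.002,0,0,0,0,0.002,0,0,0]

```text
t: 15.28
tcp_pos: [604.3, -10.0, 108.7]
tool_rot: [[-0.05, 0.999, 0.001], [0.999, 0.05, 0.01], [0.01, 0.001, -1.0]]
force: [-0.9, 16.4, 5.6]
opening: 0.5
grasp_force: 8.2
```

```bash
python3 -c "from h import *; report('pics/w7.png')"
```

```text
t 15.32 tip -22.57 collar front/back [-48.54 -43.92 -39.34] 129 tcp [604.3 -10.  108.7] F [-0.  15.5  4.5]
```

View pics/w7.png

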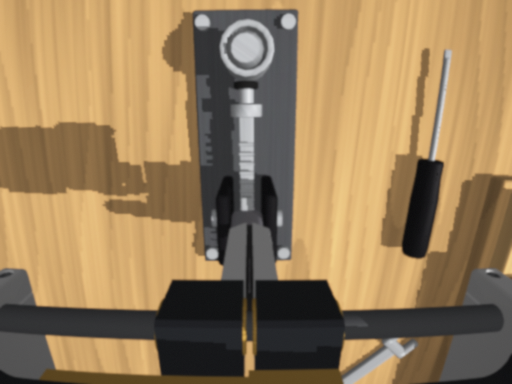

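The nose cap is just short of the sleeve, with a gap of about 1.4 mm at (246,83), and the collar middle is at -43.9. Contact should come at -42.5, and the target is -37.5. The last stroke goes in parts.

Converted, 34 mm / 1000 = 0.034, 26 mm / 1000 = 0.026.

>>> pendant:
  plan: [0,0.018,0,0,0,0,0.034,0,0,0,0,0.034,0,0,0,0,0.026,0,0,0,0,0.02,0,0,0,0,0.014,0,0,0,0,0.014,0,0,0]

```text
t: 16.2
tcp_pos: [603.7, 0.5, 109.1]
tool_rot: [[-0.05, 0.999, 0.001], [0.999, 0.05, 0.004], [0.004, 0.001, -1.0]]
force: [-1.5, 8.7, 6.3]
opening: 0.7
grasp_force: 4.3
```

```bash
python3 -c "from h import *; report()"
```

```text
t 16.25 tip -21.45 collar front/back [-46.14 -41.41 -36.76] 128 tcp [603.7   0.7 109.1] F [-1.3  8.7  5.5]
```

>>> pendant:
  plan: [0,-0.003,0,0,0,0,-0.005,0,0,0,0,-0.005,0,0,0]

```text
t: 16.62
tcp_pos: [603.9, -3.0, 109.2]
tool_rot: [[-0.051, 0.999, 0.001], [0.999, 0.051, 0.006], [0.006, 0.001, -1.0]]
force: [-1.8, 11.2, 6.3]
opening: 0.4
grasp_force: 5.8
```

```bash
python3 -c "from h import *; report()"
```

```text
t 16.68 tip -21.11 collar front/back [-44.9  -40.22 -35.61] 127 tcp [603.9  -3.  109.2] F [-1.7 10.9  7.1]
```

Converted, -6 mm / 1000 = -0.006, -3 mm / 1000 = -0.003.

>>> pendant:
  plan: [0,-0.003,0,0,0,0,-0.006,0,0,0,0,-0.006,0,0,0]

```text
t: 17.05
tcp_pos: [604.2, -8.3, 109.0]
tool_rot: [[-0.051, 0.999, 0.001], [0.999, 0.051, 0.008], [0.007, 0.001, -1.0]]
force: [-2.0, 12.4, 5.9]
opening: 0.6
grasp_force: 6.7
```

```bash
python3 -c "from h import *; report()"
```

```text
t 17.1 tip -21.07 collar front/back [-42.38 -37.42 -32.47] 138 tcp [604.2  -8.3 109. ] F [-0.6 12.3  5.9]
```

>>> pendant:
  plan: [0,0,0,0,0,0,0,0,0,0,0,0,0,0,0,0,0,0,0,0,0,0,0,0,0,0,0,0,0,0]

```text
t: 17.85
tcp_pos: [604.2, -8.3, 109.0]
tool_rot: [[-0.051, 0.999, 0.001], [0.999, 0.051, 0.007], [0.007, 0.001, -1.0]]
force: [-1.9, 12.4, 5.3]
opening: 0.6
grasp_force: 6.7
```

Run:
```python
from h import *
report('pics/w8.png')
c,F=look(); q=F[(abs(F[...,0])<24)&(abs(F[...,1])<24)&(F[...,2]>54)&(F[...,2]<60)]
print("sleeve top",cv2.minEnclosingCircle(q[:,:2].astype(np.float32)),q[:,2].mean(), np.linalg.lstsq(np.c_[q[:,:2],np.ones(len(q))],q[:,2],rcond=None)[0])
```

```text
t 17.9 tip -20.98 collar front/back [-42.31 -37.73 -32.41] 136 tcp [604.2  -8.2 109. ] F [-1.2 12.3  5.7]
sleeve top ((-1.511358380317688, 0.923980712890625), 20.015783309936523) 56.71283882893186 [ 1.57846126e-03 -7.25214223e-03  5.67175744e+01]
```

View pics/w8.png

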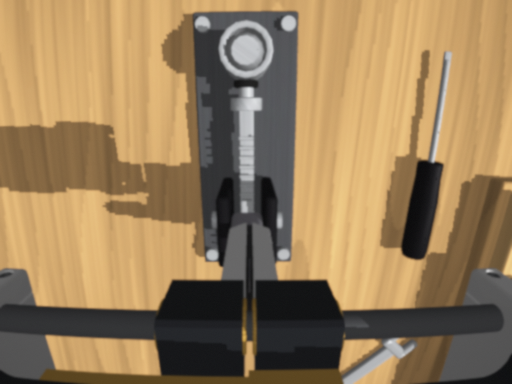

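The cap at (246,84) is pressed on the upright, seated sleeve at (246,49). The nose is in about 5 mm and the trigger is held with 12 N. I hand in.

```bash
python3 -c "from cell import job; print(job.sign_off())"
```

```text
the job is handed in; nothing more can be done
None
```

I handed in the job at about 18 s: the sleeve is seated on the post, the nose is pressed in about 5 mm (camera estimate), and the fingers still hold the trigger at about 12 N; sign-off returned no verdict.

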